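Shut the relay tester's cover and start the test

TASK

A black relay sits in one of the two stations of the relay tester, and a blue dust cap fills the other. Push the clear cover of the relay's station all the way down, without slamming it, then press that station's green start button fully in and let it go. Leave the other station, the red emergency stop and the relays lying around as they are, and pick nothing up.

Things in the scene. Friction and masses are not known exactly. Their poses are not given: they have to be found in the camera images.
- tester: grey bench-top tester, 225 x 340 mm, fixed, deck 85 mm high. Origin at bench level, 120 mm behind its front face, midway between stations; x axis front to back (away from the robot), y left, z up. Stations at y = +80 mm (left) and -80 mm (right): each a white nest block (85 x 90 mm, top 105 mm high), a start button in front, a clear cover hinged at the back. Hinge blocks end at x = 94 mm
- relay: the relay to be tested, loose in a nest: black, 32 x 40 mm, 30 mm high with a pale label on top. Origin at the centre of its underside, z up. It stands 18 mm proud of the nest block and clears the shut cover by 2 mm
- cap: blue dust cap, loose in the other nest: 32 x 40 mm, 22 mm high with a ridge. Origin at the centre of its underside
- nest_left (a point): centre of the pocket floor of the left station, 93 mm above the bench; its axes are the tester's. The relay or the cap stands here
- nest_right (a point): centre of the pocket floor of the right station, 93 mm above the bench; its axes are the tester's. The relay or the cap stands here
- lid_left (a joint): hinge of the left cover: 0 is fully shut (level), grows as it opens upward, about 1.57 is upright, stop at 1.75. A stiff friction hinge: the cover stays at whatever angle it is left, needs about 1.5 to 3.5 N at its free edge to push it shut, has no latch and no spring. It starts between 1.1 and 1.5
- lid_right (a joint): hinge of the right cover: 0 is fully shut (level), grows as it opens upward, about 1.57 is upright, stop at 1.75. A stiff friction hinge: the cover stays at whatever angle it is left, needs about 1.5 to 3.5 N at its free edge to push it shut, has no latch and no spring. It starts between 1.1 and 1.5
- lid_left_hinge (a point): middle of the left cover's hinge axis (the tester's y), 75 mm behind the tester's origin, 135 mm up; does not move. The point turns with the cover: -x points along the cover to its free edge, z is its outer normal (up when shut). Cover: clear plate 130 mm long, 130 mm wide in an aluminium frame, flat outer face 4 mm outside the axis, side rails to 20 mm inside it
- lid_right_hinge (a point): middle of the right cover's hinge axis (the tester's y), 75 mm behind the tester's origin, 135 mm up; does not move. The point turns with the cover: -x points along the cover to its free edge, z is its outer normal (up when shut). Cover: clear plate 130 mm long, 130 mm wide in an aluminium frame, flat outer face 4 mm outside the axis, side rails to 20 mm inside it
- lid_left_edge (a point): middle of the free edge of the left cover, on its outer face, 130 mm from the hinge axis (a black lip 50 mm wide stands out 7 mm further). With the cover shut it lies 55 mm in front of the tester's origin, 139 mm above the bench
- lid_right_edge (a point): middle of the free edge of the right cover, on its outer face, 130 mm from the hinge axis (a black lip 50 mm wide stands out 7 mm further). With the cover shut it lies 55 mm in front of the tester's origin, 139 mm above the bench
- start_left (a joint): green start button of the left station: 0 released, 6 mm fully in (moves straight down); about 1.5 N to begin, 5 N at the bottom; springs back when let go
- start_right (a joint): green start button of the right station: 0 released, 6 mm fully in (moves straight down); about 1.5 N to begin, 5 N at the bottom; springs back when let go
- start_left_top (a point): centre of the top face of the left green start button (28 mm across, in a black collar of 44 mm), 95 mm in front of the tester's origin, 107 mm above the bench when released. 40 mm from it to the shut cover's free edge
- start_right_top (a point): centre of the top face of the right green start button (28 mm across, in a black collar of 44 mm), 95 mm in front of the tester's origin, 107 mm above the bench when released. 40 mm from it to the shut cover's free edge
- stop (a joint): red emergency stop button between the start buttons: 0 released, 6 mm pressed. Leave alone
- stop_top (a point): centre of the top of the red emergency stop (32 mm across, yellow collar), 90 mm in front of the tester's origin, midway between the stations, 107 mm above the bench
- tray: flat kraft cardboard tray with nine cells, 150 x 190 x 22 mm, fixed; origin at the centre of its underside. Left of the tester
- relay_a: another loose black relay like the first (32 x 40 x 30 mm), in a cell of the tray; origin at the centre of its underside. Leave alone
- relay_b: another loose black relay like the first (32 x 40 x 30 mm), in a cell of the tray; origin at the centre of its underside. Leave alone
- relay_c: another loose black relay like the first (32 x 40 x 30 mm), on the bench right of the tester; origin at the centre of its underside. Leave alone
- relay_d: another loose black relay like the first (32 x 40 x 30 mm), on the bench right of the tester; origin at the centre of its underside. Leave alone
Not all that is in view belongs to the job. What is shaped like the relay but orange or yellow is not meant.

How it is judged (in metres and radians):
On the way, in this order (a step that is already met when the one before it is completed fails the run):
1. the cover of the relay's station is fully shut (((horizontal distance between relay and nest_left below 0.02 m and value of joint lid_left below 0.04 rad) or (horizontal distance between relay and nest_right below 0.02 m and value of joint lid_right below 0.04 rad))), for 0.2 s.
2. that station's start button is pressed in with the cover shut (((horizontal distance between relay and nest_left below 0.02 m and value of joint lid_left below 0.04 rad and value of joint start_left above 0.004 m) or (horizontal distance between relay and nest_right below 0.02 m and value of joint lid_right below 0.04 rad and value of joint start_right above 0.004 m))), for 0.1 s.
At the end, for the whole second after the job is handed in: the cover of the station holding the relay is shut to within 0.04 rad, its start button and all others are released (under 1.5 mm), the other cover still stands open (above 1.0 rad), relay and dust cap rest in their nests within 8 mm, and the other relays are within 15 mm of where they were (((horizontal distance between relay and nest_left below 0.02 m and value of joint lid_left below 0.04 rad and velocity of joint lid_left below 0.05 rad/s and value of joint lid_right above 1 rad and value of joint each of start_left, start_right below 0.0015 m and horizontal distance between cap and nest_right below 0.008 m and horizontal distance between relay and nest_left below 0.008 m) or (horizontal distance between relay and nest_right below 0.02 m and value of joint lid_right below 0.04 rad and velocity of joint lid_right below 0.05 rad/s and value of joint lid_left above 1 rad and value of joint each of start_right, start_left below 0.0015 m and horizontal distance between cap and nest_left below 0.008 m and horizontal distance between relay and nest_right below 0.008 m)) and value of joint stop below 0.0015 m and distance of each of relay_a, relay_b, relay_c, relay_d from where it was at the start of the episode below 0.015 m and linear speed of each of relay, cap below 0.02 m/s); the robot touches nothing.
It fails at once if a start button is pressed while its cover is not shut (button over 3 mm, cover above 0.06 rad) ((value of joint start_left above 0.003 m and value of joint lid_left above 0.06 rad) or (value of joint start_right above 0.003 m and value of joint lid_right above 0.06 rad)).
It fails at once if a wrong button is pressed: the start button of the station without the relay (over 3 mm) or the emergency stop (over 2 mm) (((horizontal distance between relay and nest_left below 0.02 m and value of joint start_right above 0.003 m) or (horizontal distance between relay and nest_right below 0.02 m and value of joint start_left above 0.003 m)) or value of joint stop above 0.002 m).
It fails at once if the other station's cover is moved (its free edge by more than 20 mm) ((horizontal distance between relay and nest_left below 0.02 m and distance of lid_right_edge from where it was at the start of the episode above 0.02 m) or (horizontal distance between relay and nest_right below 0.02 m and distance of lid_left_edge from where it was at the start of the episode above 0.02 m)).
It fails at once if a cover is slammed (closing faster than 3 rad/s, about 0.4 m/s at its edge, within the last 0.3 rad) ((velocity of joint lid_left below -3 rad/s and value of joint lid_left below 0.3 rad) or (velocity of joint lid_right below -3 rad/s and value of joint lid_right below 0.3 rad)).
It fails at once if the relay or the dust cap is lifted or shifted (more than 10 mm), or another relay is picked up or shoved (more than 15 mm) (distance of any of relay, cap from where it was at the start of the episode above 0.01 m or distance of any of relay_a, relay_b, relay_c, relay_d from where it was at the start of the episode above 0.015 m).
It also fails if it takes over 42 s, if anything falls off the work surface, if the arm or the gripper's body presses on something with over 40 N, if the wrist force passes 120 N, or if a joint passes its speed limit or range.

ROBOT

A 6-joint arm with a two-finger parallel gripper is mounted at the origin on the work surface. World frame = base frame: x ahead of the robot, y to its left, z up, the work surface at z = 0. Lengths are in m, angles in degrees, forces in N, time in s.
With the tool pointing down it reaches from about 0.4 to 0.825 m from the base axis. Payload 7 kg.
Tool frame: the origin (TCP) lies on the centre line of the jaws, within the pads' length; the fingertips stand 19 mm ahead of it and the grasp point (between the pads) is the TCP (r.tip_extent is the distance from the TCP to the fingertips, in m); z points along the fingers, y is the line along which they close (so a half turn about z gives the same grasp; the last joint's range is limited). The gripper opens to 88 mm and grips with 3 to 60 N. Pads are 19 mm wide; open, the fingers measure 130 mm over their backs; the gripper's body (78 mm by 193 mm) begins 47 mm behind the grasp point.
Start: joints at [86.58, 20.546, 0.682, 0, -70.136, -16.507], TCP at [0.23, 0.635, 0.217] pointing down, gripper open.
Joint ranges: [-176.03, 176.03], [-82.01, 121.73], [-58.28, 71.71], [-173.87, 95.51], [-174.79, -0.11], [-173.66, 173.66]. Speed limits (degrees/s): [136.94, 136.94, 172.46, 180, 180, 180].

INTERFACE

Orientations are given as [roll, pitch, yaw] about the fixed x, y, z axes, in that order (R = Rz(yaw) Ry(pitch) Rx(roll)).
In Python, from plant import r gives the robot as it stands. The module is installed in compiled form; this text tells all that it offers.
- The arm moves only by the tool jog_arm, never from a script. Its argument "deltas" is a list that holds one entry, the list of rows, each a list of 5 numbers: the opening, from -1 (shut) to 1 (fully open), then the shift along the world's x, y, z in cm, then the turn about the world's z in rad. In form: [[[claw, dx, dy, dz, turn], ...]]. A call has 1 to 8 rows; each row shifts and turns the commanded pose from where the row before left it; what a row does not reach is not made up. A row lasts 1/8 s, in which the tool goes at most 62.5 mm and 10.7 degrees, less where a joint would pass 70% of its speed; a pose out of reach is approached as far as the arm can. A call with a gripper value outside its range is refused whole. The fingers move at their own pace and stop on an object; "force" is the grip in N (left out, the last holds). Time passes only in rows, so rows that do not move let the fingers close. It gives the time, the measured TCP pose, the force, the opening and the grip force at its end, in the units of the state.
- r.get_state(): the state, without advancing time (a new reading comes with each control period).
- r.capture(name): name is "scene" or "top" or "wrist"; returns the picture (384x512x3 uint8, blue, green, red); there is no depth.
- r.camera_info(name): a dict with "fx", "fy", "cx", "cy" (pixels), "view" (4x4, takes a point from world to camera coordinates). Camera axes: x right, y up, looking along -z (the intrinsics and any distortion apply to the point x, -y, -z); pixel columns grow to the right and rows downward; lengths in m; the calibration is good to about 2 mm. A picture is of the moment at which its call begins: read the wrist's pose just before it. camera_info takes no time and is no camera call; for the wrist camera it gives the pose at the moment of the call.
- r.close_job(): hands the job in; it is judged then, once.
The state is a dict: "time_s": time; "joints": joint angles; "qd": joint speeds; "joint_torque": joint torques, N m; "tcp_pos": TCP position; "eef_rot": TCP orientation; "contact_force": force on the tool from outside, world axes, zero at the start; "moment": the same for the moment, N m; "gripper_width": finger opening in m; "gripper_force": force on a finger pad.
Only numpy, scipy, OpenCV 4.12 (cv2) and the standard library are available. Lean on these libraries where they do the work, as an engineer would, in place of code of your own. Each camera call takes 0.05 s, during which the arm holds its last target. There are 200 camera calls.

## Working session

There is one attempt and no reset: what is moved stays moved. The work goes in short steps, Python scripts to look and compute and a tool call to move; the robot and the scene stay as the last step left them, time stands still between calls to the robot, and variables do not carry over. Pictures are saved under pics/ and viewed, at most 10 in all, crops included, and the job is handed in when it is done.

Besides the shell and the picture viewer there is one more tool, called after "Call:" by a JSON object that holds its "fn" and its "kwargs", one argument or row to a line. jog_arm: Moves the arm, as the interface text tells. Its arguments: {"type":"object","properties":{"deltas":{"type":"array"},"force":{"type":"number"}},"required":["deltas"]}

```bash
mkdir -p pics; python3 - <<'E'
from plant import r
import cv2,numpy as np
for n in("scene","top"):
    cv2.imwrite(f"pics/{n}0.png",r.capture(n)); c=r.camera_info(n); print(n,{k:(np.round(v,4).tolist()) for k,v in c.items()})
s=r.get_state();print(s['time_s'],s['tcp_pos'],s['eef_rot'],s['gripper_width'],r.tip_extent)
E
```

```text
scene {'fx': 492.9593, 'fy': 492.9593, 'cx': 249.4667, 'cy': 192.6787, 'view': [[-0.9884, 0.1507, 0.0164, 0.5378], [-0.0858, -0.6454, 0.759, -0.0338], [0.125, 0.7489, 0.6508, -1.5458], [0.0, 0.0, 0.0, 1.0]]}
top {'fx': 447.2366, 'fy': 447.2366, 'cx': 250.5379, 'cy': 189.2297, 'view': [[-0.0039, -1.0, -0.0054, 0.0383], [0.9853, -0.0048, 0.1709, -0.5618], [-0.1709, -0.0047, 0.9853, -1.1426], [0.0, 0.0, 0.0, 1.0]]}
0.1 [0.22994199 0.6341606  0.21633289] [ 1.79917053e+02 -6.61527522e-03 -1.99352476e+01] 0.08734215200513025 0.019
```

View pics/scene0.png

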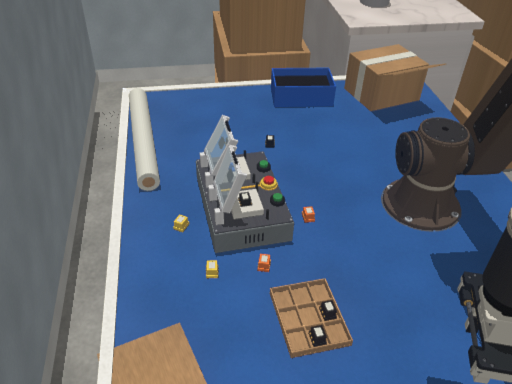

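View pics/top0.png

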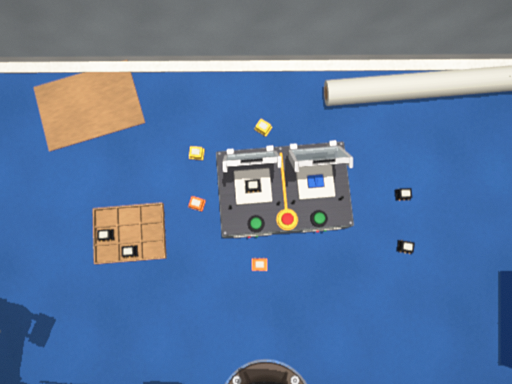

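The relay (black, pale label) is in the left station, at (252,186) in the top view. The blue cap is in the right one at (317,181). The buttons in the top view are left green (256,223), red (287,219) and right green (319,218).

```bash
cat > h.py <<'E'
import cv2,numpy as np
from plant import r
from scipy.optimize import least_squares
def proj(n,P):
    c=r.camera_info(n);P=np.atleast_2d(P);V=np.array(c['view']);q=P@V[:3,:3].T+V[:3,3]
    return np.c_[c['cx']+c['fx']*q[:,0]/-q[:,2], c['cy']+c['fy']*q[:,1]/q[:,2]]
def world(p,P):
    x,y,a=p;P=np.atleast_2d(P).astype(float);c,s=np.cos(a),np.sin(a)
    return np.c_[x+c*P[:,0]-s*P[:,1],y+s*P[:,0]+c*P[:,1],P[:,2]]
def lid(side,a,w,u=.130,n=.004):  # tester frame; u along cover, w lateral
    return [.075-u*np.cos(a)-n*np.sin(a)*-1*-1, side*.08+w, .135+u*np.sin(a)+n*np.cos(a)]
E
python3 - <<'E'
from h import *
T=np.array([[-.095,.08,.107],[-.09,0,.107],[-.095,-.08,.107]])
obs={}
for n,gs in(("top",[(256,223),(287,219),(319,218)]),("scene",[(278,199),(268,183),(264,166)])):
    im=cv2.imread(f"pics/{n}0.png").astype(int);b,g,rd=im[...,0],im[...,1],im[...,2];o=[]
    yy,xx=np.mgrid[:384,:512]
    for i,(u,v) in enumerate(gs):
        m=(rd>2*g)&(rd>120)&(rd>2*b) if i==1 else (g>1.5*rd)&(g>1.2*b)&(g>50)
        m&=np.hypot(xx-u,yy-v)<13; o.append((xx[m].mean(),yy[m].mean())); print(n,i,m.sum(),np.round(o[-1],1))
    obs[n]=np.array(o)
for ns in(["top"],["scene"],["top","scene"]):
    f=lambda p:np.concatenate([(proj(n,world(p,T))-obs[n]).ravel() for n in ns])
    s=least_squares(f,[.6,-.04,0]);print(ns,s.x.round(4),s.fun.round(1))
p=s.x;np.save("p.npy",p)
for n,(x0,y0,w,h) in(("top",(205,130,160,120)),("scene",(180,100,125,150))):
    im=cv2.imread(f"pics/{n}0.png")[y0:y0+h,x0:x0+w];k=4 if n=="scene" else 5
    im=cv2.resize(im,None,fx=k,fy=k,interpolation=cv2.INTER_CUBIC)
    for a,col in((1.1,(0,0,255)),(1.3,(0,255,255)),(1.5,(255,0,255))):
        q=proj(n,world(p,[lid(1,a,-.065),lid(1,a,.065)]));q=((q-[x0,y0]+.5)*k).astype(int)
        cv2.line(im,q[0].tolist(),q[1].tolist(),col,1)
    cv2.imwrite(f"pics/{n}1.png",im)
E
```

```text
top 0 117 [255.5 222.7]
top 1 103 [287.  218.3]
top 2 115 [319.2 217.6]
scene 0 74 [277.3 197. ]
scene 1 68 [268.4 179.4]
scene 2 62 [263.1 163.6]
['top'] [ 0.5675 -0.0489  0.0764] [-0.1  0.1  0.1 -0.1 -0.   0. ]
['scene'] [ 0.5717 -0.0425  0.0816] [ 0.  -0.1 -0.1  0.3  0.  -0.2]
['top', 'scene'] [ 0.569  -0.0476  0.0776] [-0.6 -0.5 -0.3 -0.7 -0.5 -0.6  0.6 -1.2  0.6 -0.8  0.8 -1.2]
```

View pics/scene1.png

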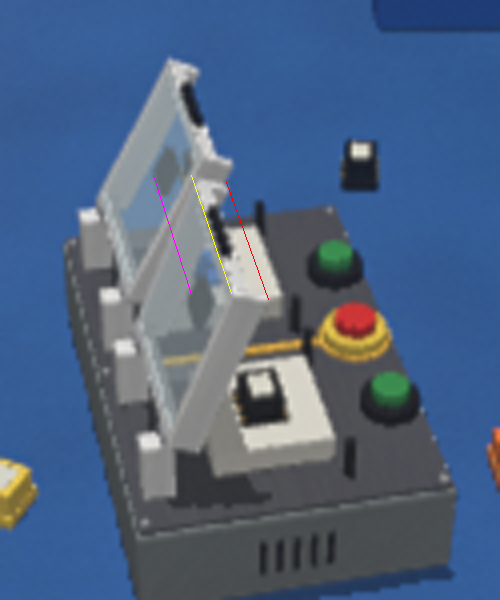

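View pics/top1.png

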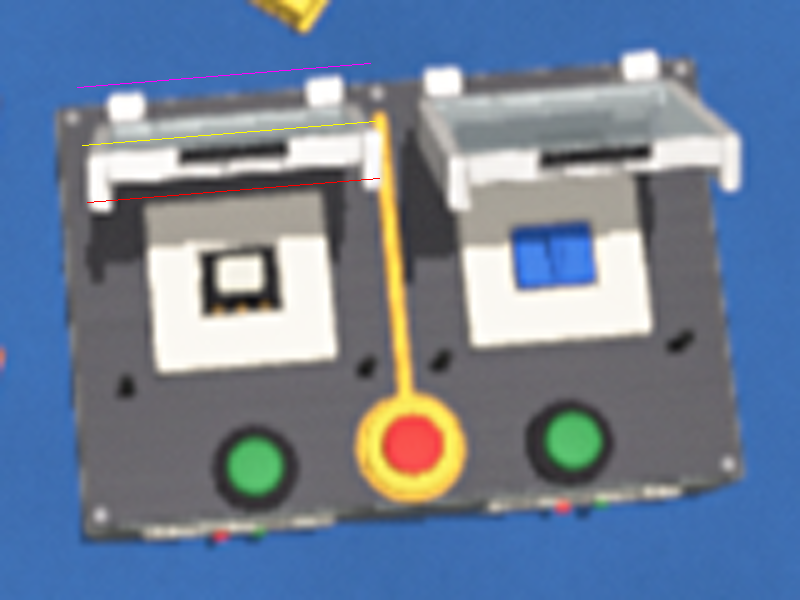

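The scene crop shows the left cover leaning forward, with its free edge near (190–265, 175–300). The top crop puts its free edge from (90,152) to (380,125), which is about 1.2 rad. I had the sign of the normal offset wrong in my overlay, so the corrected value is about 1.2. Next I work out the path, with closed fingers and the gripper's long side along the tester's x.

```bash
python3 - <<'E'
from h import *
p=np.load("p.npy")
def tcp(a,u=.105,back=0):
    c=[.075-u*np.cos(a)+.004*np.sin(a)+.021+back,.08,.135+u*np.sin(a)+.004*np.cos(a)+.019]
    return world(p,c)[0]
def show(n,q): print(n,(q*100).round(2))
show("behind",world(p,[.095,.08,.245])[0])
for a in np.arange(1.3,-.01,-.1): show(round(a,1),tcp(a))
show("button above",world(p,[-.095,.08,.146])[0]); print("yaw target",-90+np.degrees(p[2]))
E
```

```text
behind [65.75  3.95 24.5 ]
1.3 [63.44  3.77 25.62]
1.2 [62.43  3.69 25.33]
1.1 [61.46  3.62 24.94]
1.0 [60.53  3.55 24.45]
0.9 [59.66  3.48 23.87]
0.8 [58.84  3.42 23.21]
0.7 [58.1   3.36 22.47]
0.6 [57.44  3.31 21.66]
0.5 [56.86  3.26 20.79]
0.4 [56.36  3.22 19.86]
0.3 [55.97  3.19 18.89]
0.2 [55.67  3.17 17.88]
0.1 [55.47  3.15 16.85]
-0.0 [55.38  3.15 15.8 ]
button above [46.81  2.48 14.6 ]
yaw target -85.55534512194836
```

Call:
{"fn": "jog_arm", "kwargs": {
  "deltas": [
    [[-1,0,0,4,0],[-1,2,0,4,0],[-1,4,-2,3,-0.14],[-1,4,-4,1,-0.18],[-1,4,-4,0,-0.18],[-1,4,-4,0,-0.18],[-1,4,-4,0,-0.18],[-1,4,-4,0,-0.18]]
  ]
}}

```text
time_s: 1.1
tcp_pos: [0.491, 0.413, 0.3369]
eef_rot: [180.0, -0.0, -79.8]
contact_force: [-0.1, 0.0, 0.5]
gripper_width: 0.0134
gripper_force: 0.0
```

Call:
{"fn": "jog_arm", "kwargs": {
  "deltas": [
    [[-1,3,-4,0,-0.1],[-1,3,-5.5,0,0],[-1,3,-5.5,0,0],[-1,3,-5.5,0,0],[-1,3,-5.5,0,0],[-1,2,-5.5,0,0],[-1,0,-4,0,0],[-1,0,-2,0,0]]
  ]
}}

```text
time_s: 2.1
tcp_pos: [0.6597, 0.0379, 0.3366]
eef_rot: [179.9, -0.0, -85.4]
contact_force: [-0.9, -0.8, -0.1]
gripper_width: 0.0003
gripper_force: 0.0
```

```bash
python3 - <<'E'
from h import *
im=r.capture("scene");cv2.imwrite("pics/scene2.png",cv2.resize(im[40:265,150:450],None,fx=2.6,fy=2.6))
s=r.get_state();print(s['tcp_pos'],s['eef_rot'])
E
```

```text
[0.65954386 0.03677127 0.33692754] [ 1.79956026e+02 -2.95383355e-02 -8.53749878e+01]
```

View pics/scene2.png

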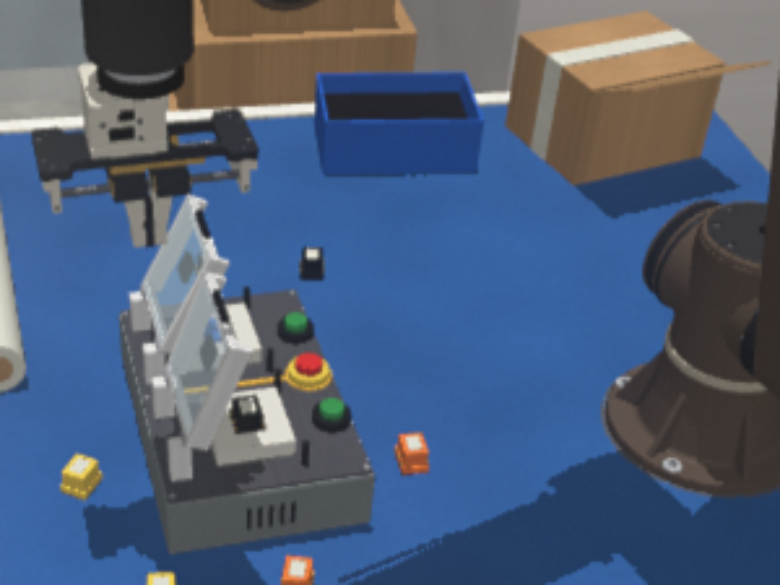

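The closed fingers (tips at about (150,240) in the crop) hang behind and above the left cover. I'll go down behind it.

Call:
{"fn": "jog_arm", "kwargs": {
  "deltas": [
    [[-1,0,0.1,-3,0],[-1,0,0,-3,0],[-1,0,0,-2,0],[-1,0,0,-0.6,0],[-1,-1,0,0,0],[-1,-1,-0.1,0,0],[-1,-0.8,-0.1,0,0],[-1,-0.7,-0.1,0,0]]
  ]
}}

```text
time_s: 3.15
tcp_pos: [0.6243, 0.038, 0.252]
eef_rot: [-179.9, 0.0, -85.2]
contact_force: [-0.2, 0.2, -0.8]
gripper_width: 0.0007
gripper_force: 0.0
```

Call:
{"fn": "jog_arm", "kwargs": {
  "deltas": [
    [[-1,-1,0,-0.2,0],[-1,-0.9,-0.1,-0.5,0],[-1,-0.9,0,-0.6,0],[-1,-0.8,-0.1,-0.6,0],[-1,-0.8,0,-0.7,0],[-1,-0.7,-0.1,-0.8,0],[-1,-0.6,0,-0.8,0],[-1,-0.3,0,-0.4,0]]
  ]
}}

```text
time_s: 4.15
tcp_pos: [0.564, 0.0349, 0.2044]
eef_rot: [179.9, -0.0, -85.2]
contact_force: [0.4, -0.1, 3.1]
gripper_width: 0.0006
gripper_force: 1.0
```

```bash
python3 - <<'E'
from h import *
im=r.capture("scene");cv2.imwrite("pics/scene3.png",cv2.resize(im[80:260,150:350],None,fx=3,fy=3))
E
```

```text
(no output)
```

View pics/scene3.png

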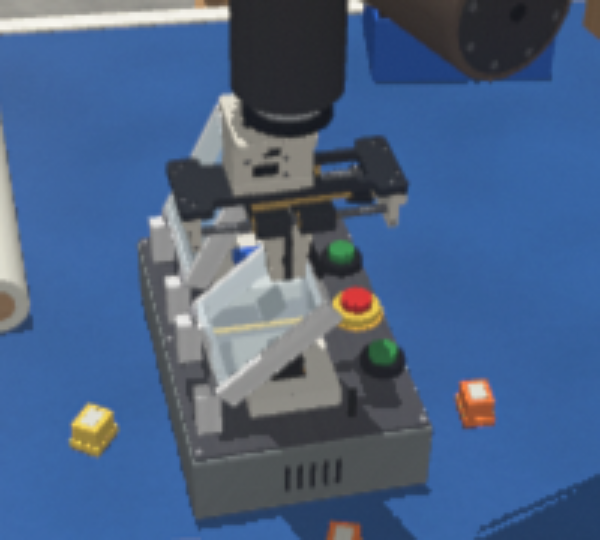

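The fingers rest on the outer face and the cover is half shut, at about 0.5 rad. The right cover hasn't moved. I'll carry on gently.

Call:
{"fn": "jog_arm", "kwargs": {
  "deltas": [
    [[-1,-0.3,0,-0.8,0],[-1,-0.3,0,-0.8,0],[-1,-0.2,-0.1,-0.8,0],[-1,-0.2,0,-0.8,0],[-1,-0.1,0,-0.6,0],[-1,0,0,-0.4,0],[-1,0,0,-0.3,0],[-1,0,0,-0.2,0]]
  ]
}}

```text
time_s: 5.2
tcp_pos: [0.5538, 0.0341, 0.158]
eef_rot: [180.0, -0.0, -85.2]
contact_force: [-1.0, -0.7, 2.3]
gripper_width: 0.0008
gripper_force: 1.0
```

Call:
{"fn": "jog_arm", "kwargs": {
  "deltas": [
    [[-1,0,0,-0.1,0],[-1,0,0,-0.1,0],[-1,0,0,-0.1,0],[-1,0,0,0,0]]
  ]
}}

```text
time_s: 5.7
tcp_pos: [0.5538, 0.0341, 0.1551]
eef_rot: [-180.0, 0.0, -85.2]
contact_force: [-0.1, -0.6, 1.3]
gripper_width: 0.0003
gripper_force: 0.5
```

Call:
{"fn": "jog_arm", "kwargs": {
  "deltas": [
    [[-1,0,0,-0.1,0],[-1,0,0,-0.1,0],[-1,0,0,0,0]]
  ]
}}

```text
time_s: 6.08
tcp_pos: [0.5537, 0.0341, 0.153]
eef_rot: [180.0, 0.0, -85.2]
contact_force: [-0.3, -0.4, 1.0]
gripper_width: 0.0003
gripper_force: 0.4
```

```bash
python3 - <<'E'
from h import *
im=r.capture("scene");cv2.imwrite("pics/scene4.png",cv2.resize(im[110:250,180:320],None,fx=4.2,fy=4.2,interpolation=cv2.INTER_CUBIC))
for i in range(4):
    r.capture("top"); s=r.get_state();print(s['contact_force'].round(2),s['tcp_pos'].round(4))
E
```

```text
[-1.39  0.39  1.06] [0.5537 0.0341 0.153 ]
[-0.21 -0.31 -0.28] [0.5538 0.0341 0.153 ]
[-0.54 -0.34  0.17] [0.5538 0.0341 0.153 ]
[-0.31 -0.39  0.87] [0.5538 0.0341 0.153 ]
```

View pics/scene4.png

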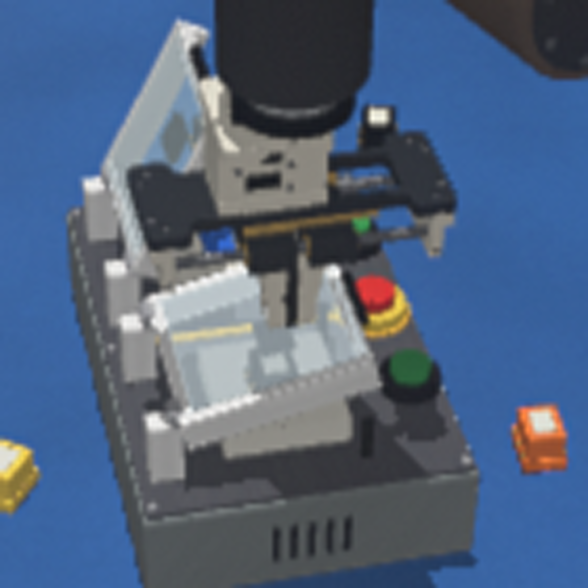

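The cover still looks slightly open: the rail end at (375,375) is above the rest peg at (365,410). I'll measure the angle by projection.

```bash
sed -i 's/-n\*np.sin(a)\*-1\*-1/+n*np.sin(a)/' h.py; python3 - <<'E'
from h import *
p=np.load("p.npy")
def px(P): return ((proj("scene",P)-[180,110]+.5)*4.2).round(0)
print("tip",px([[.5538,.0341,.134]]).tolist())
for a in(0,.05,.1,.15,.2,.3):
    print(a,*[px(world(p,lid(1,a,w,u))).astype(int).tolist()[0] for u,w in((.13,.065),(.13,-.065),(0,.065),(0,-.065))])
print("peg/deck corner front-left",px(world(p,[[-.12,.17,.085],[.105,.17,.085]])).tolist())
s=r.get_state();print(s['joint_torque'].round(1),s['moment'].round(2))
E
```

```text
tip [[290.0, 352.0]]
0 [383, 398] [334, 274] [183, 427] [147, 299]
0.05 [383, 391] [334, 267] [183, 427] [146, 299]
0.1 [382, 383] [333, 259] [182, 427] [146, 299]
0.15 [381, 376] [332, 252] [182, 427] [146, 299]
0.2 [380, 369] [330, 245] [182, 427] [146, 299]
0.3 [375, 354] [325, 231] [181, 428] [145, 299]
peg/deck corner front-left [[485.0, 471.0], [145.0, 523.0]]
[  0.  -43.8  26.4   6.3   0.   -0. ] [ 0.09 -0.03 -0.05]
```

Call:
{"fn": "jog_arm", "kwargs": {
  "deltas": [
    [[-1,0,0,-0.1,0],[-1,0,0,-0.1,0]]
  ]
}}

```text
time_s: 6.58
tcp_pos: [0.5538, 0.0341, 0.1512]
eef_rot: [-180.0, -0.0, -85.2]
contact_force: [-1.0, -1.2, 2.8]
gripper_width: 0.0005
gripper_force: 1.0
```

Call:
{"fn": "jog_arm", "kwargs": {
  "deltas": [
    [[-1,0,0,-0.1,0],[-1,0,0,-0.1,0]]
  ]
}}

```text
time_s: 6.82
tcp_pos: [0.5538, 0.0341, 0.1491]
eef_rot: [180.0, -0.0, -85.2]
contact_force: [-0.3, -0.8, 3.2]
gripper_width: 0.0001
gripper_force: 1.0
```

```bash
python3 - <<'E'
from h import *
a=cv2.resize(r.capture("scene")[130:230,190:310],(480,400),interpolation=cv2.INTER_CUBIC)
b=cv2.resize(cv2.rotate(r.capture("wrist"),cv2.ROTATE_180),None,fx=.62,fy=.62)
c=np.zeros((400,800,3),np.uint8);c[:,:480]=a;c[:b.shape[0],480:480+b.shape[1]]=b[:,:320]
cv2.imwrite("pics/m5.png",c)
s=r.get_state();print(s['contact_force'].round(2),s['tcp_pos'].round(4))
E
```

```text
[0.25 0.03 1.  ] [0.5537 0.0341 0.149 ]
```

View pics/m5.png

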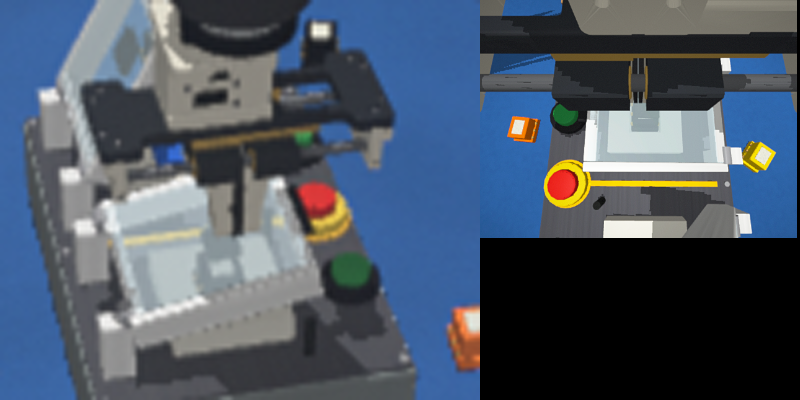

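The cover is still moving down with the fingertips at about 3 N, so the closed fingertips are shorter than I assumed. I'll keep pushing until the force rises.

Call:
{"fn": "jog_arm", "kwargs": {
  "deltas": [
    [[-1,0,0,-0.2,0],[-1,0,0,-0.2,0]]
  ]
}}

```text
time_s: 7.18
tcp_pos: [0.5537, 0.0341, 0.145]
eef_rot: [180.0, 0.0, -85.2]
contact_force: [-1.3, -0.3, 1.4]
gripper_width: 0.0006
gripper_force: 1.0
```

Call:
{"fn": "jog_arm", "kwargs": {
  "deltas": [
    [[-1,0,0,-0.2,0],[-1,0,0,-0.2,0]]
  ]
}}

```text
time_s: 7.42
tcp_pos: [0.5537, 0.0341, 0.141]
eef_rot: [180.0, -0.0, -85.2]
contact_force: [-1.3, -0.8, 3.1]
gripper_width: 0.0004
gripper_force: 1.0
```

Call:
{"fn": "jog_arm", "kwargs": {
  "deltas": [
    [[-1,0,0,-0.1,0],[-1,0,0,-0.1,0]]
  ]
}}

```text
time_s: 7.68
tcp_pos: [0.5537, 0.034, 0.1391]
eef_rot: [180.0, -0.0, -85.2]
contact_force: [-1.7, -0.6, 2.4]
gripper_width: 0.0004
gripper_force: 1.0
```

Call:
{"fn": "jog_arm", "kwargs": {
  "deltas": [
    [[-1,0,0,-0.1,0],[-1,0,0,-0.1,0]]
  ]
}}

```text
time_s: 7.92
tcp_pos: [0.5538, 0.0341, 0.1371]
eef_rot: [180.0, 0.0, -85.2]
contact_force: [-1.6, -0.2, 2.5]
gripper_width: 0.0004
gripper_force: 1.0
```

```bash
python3 - <<'E'
from h import *
a=cv2.resize(r.capture("scene")[130:230,190:310],(720,600),interpolation=cv2.INTER_CUBIC)
cv2.imwrite("pics/m6.png",a)
s=r.get_state();print(s['contact_force'].round(2),s['tcp_pos'].round(4))
E
```

```text
[-0.53  0.29  2.63] [0.5537 0.0341 0.137 ]
```

View pics/m6.png

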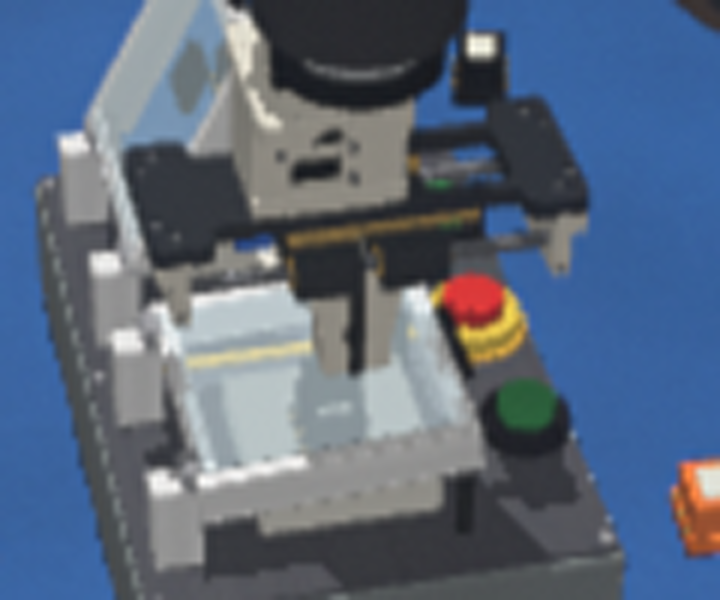

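Call:
{"fn": "jog_arm", "kwargs": {
  "deltas": [
    [[-1,0,0,-0.1,0],[-1,0,0,-0.1,0]]
  ]
}}

```text
time_s: 8.22
tcp_pos: [0.5537, 0.0341, 0.1351]
eef_rot: [180.0, 0.0, -85.2]
contact_force: [-0.3, -0.7, 2.4]
gripper_width: 0.0006
gripper_force: 1.0
```

Call:
{"fn": "jog_arm", "kwargs": {
  "deltas": [
    [[-1,0,0,-0.1,0],[-1,0,0,-0.1,0]]
  ]
}}

```text
time_s: 8.48
tcp_pos: [0.5537, 0.0341, 0.1331]
eef_rot: [180.0, -0.0, -85.2]
contact_force: [-1.3, -0.5, 1.6]
gripper_width: 0.0005
gripper_force: 1.0
```

```bash
python3 - <<'E'
from h import *
T=np.array([[-.095,.08,.107],[-.09,0,.107],[-.095,-.08,.107]])
obs={"top":np.array([[255.5,222.7],[287,218.3],[319.2,217.6]]),"scene":np.array([[277.3,197],[268.4,179.4],[263.1,163.6]])}
f=lambda p:np.concatenate([(proj(n,world(p[:3],T)+[0,0,p[3]])-obs[n]).ravel() for n in obs])
s=least_squares(f,[.6,-.04,0,0]);print(s.x.round(4),s.fun.round(1))
st=r.get_state();print(st['contact_force'].round(2),st['tcp_pos'].round(4))
p=s.x
def px(P): return ((proj("scene",P)-[190,130]+.5)*6).round(0).astype(int)
print("tip19",px([[.5537,.0341,.118]]).tolist(),"tcp",px([[.5537,.0341,.137]]).tolist())
for a in(0,.05,.1,.2):
    print(a,*[px(world(p[:3],lid(1,a,w,u,n))).tolist()[0] for u,w,n in((.13,.065,.004),(.13,.065,-.02),(.13,-.065,.004),(0,.065,.004))])
E
```

```text
[ 0.569  -0.0494  0.078  -0.0059] [ 0.2 -0.2  0.2 -0.4 -0.1 -0.4  0.3 -0.1  0.3  0.4  0.6 -0. ]
[-1.25 -0.46  1.64] [0.5537 0.0341 0.1331]
tip19 [[355, 409]] tcp [[355, 378]]
0 [486, 446] [484, 486] [416, 269] [201, 488]
0.05 [486, 436] [486, 475] [416, 259] [200, 488]
0.1 [485, 425] [488, 464] [415, 248] [200, 488]
0.2 [482, 404] [490, 442] [411, 228] [199, 488]
```

```bash
python3 - <<'E'
from h import *
for d in(0,.019):
    print(d,((proj("scene",[[.6595,.0368,.337-d]])-[150,40]+.5)*2.6).round(0), ((proj("scene",[[.564,.0349,.2044-d]])-[150,80]+.5)*3).round(0))
E
```

```text
0 [[151. 249.]] [[287. 283.]]
0.019 [[152. 266.]] [[287. 299.]]
```

In the images the real fingertips are at about the reported TCP height, some 20 mm higher than the stated extent gives. The cover therefore shuts at a TCP z near 0.128, and I go on by force.

Call:
{"fn": "jog_arm", "kwargs": {
  "deltas": [
    [[-1,0,0,-0.1,0],[-1,0,0,-0.1,0],[-1,0,0,-0.1,0]]
  ]
}}

```text
time_s: 8.85
tcp_pos: [0.5537, 0.0341, 0.1301]
eef_rot: [180.0, -0.0, -85.2]
contact_force: [-1.4, -0.2, 2.0]
gripper_width: 0.0005
gripper_force: 1.2
```

Call:
{"fn": "jog_arm", "kwargs": {
  "deltas": [
    [[-1,0,0,-0.1,0],[-1,0,0,-0.1,0]]
  ]
}}

```text
time_s: 9.1
tcp_pos: [0.5538, 0.034, 0.1297]
eef_rot: [-180.0, -0.0, -85.2]
contact_force: [-10.7, 2.3, 21.4]
gripper_width: 0.0003
gripper_force: 10.8
```

Call:
{"fn": "jog_arm", "kwargs": {
  "deltas": [
    [[-1,0,0,-0.1,0],[-1,0,0,-0.1,0]]
  ]
}}

```text
time_s: 9.35
tcp_pos: [0.5539, 0.034, 0.1296]
eef_rot: [-179.9, -0.0, -85.2]
contact_force: [-17.0, 3.1, 35.9]
gripper_width: 0.0008
gripper_force: 18.3
```

A hard stop at TCP z 0.1297. I'll lift off and check the cover.

```bash
python3 - <<'E'
from h import *
s=r.get_state();print(s['contact_force'].round(2),s['moment'].round(2),s['tcp_pos'])
E
```

```text
[-16.97   3.12  35.9 ] [ 1.15  6.34 -0.01] [0.55389877 0.03401431 0.1295707 ]
```

Call:
{"fn": "jog_arm", "kwargs": {
  "deltas": [
    [[-1,0,0,0.5,0],[-1,0,0,1,0],[-1,0,0,3,0],[-1,0,0,4,0],[-1,0,0,4,0],[-1,0,0,3,0],[-1,0,0,0,0]]
  ]
}}

```text
time_s: 10.22
tcp_pos: [0.5552, 0.0343, 0.284]
eef_rot: [-179.7, 0.1, -85.2]
contact_force: [-0.6, 0.1, -0.9]
gripper_width: 0.0007
gripper_force: 0.0
```

```bash
python3 - <<'E'
from h import *
im=r.capture("scene");cv2.imwrite("pics/full7.png",im);a=cv2.resize(im[80:230,180:310],None,fx=4,fy=4,interpolation=cv2.INTER_CUBIC)
s=r.get_state();print(s['contact_force'].round(2),s['tcp_pos'].round(4))
def px(P,n=0): return ((proj("scene",P)-[180,80]+.5)*4).round(0).astype(int)
p=[.569,-.0494,.078]
for ang,col in((0,(0,255,0)),(.1,(0,0,255))):
    q=px(world(p,[lid(1,ang,.065,0),lid(1,ang,.065),lid(1,ang,-.065),lid(1,ang,-.065,0)])-[0,0,.0059])
    cv2.polylines(a,[q],False,col,1)
print("tip0",px([s['tcp_pos']]),"tip19",px([s['tcp_pos']-[0,0,.019]]))
t=r.capture("top");cv2.imwrite("pics/top7.png",t);t=cv2.resize(t[160:240,215:325],None,fx=2.6,fy=2.6)
c=np.zeros((600,520+286,3),np.uint8)[:,:800];c[:,:520]=a;c[:208,520:]=t[:,:280];cv2.imwrite("pics/m7.png",c)
E
```

```text
[ 0.25 -0.83 -0.99] [0.5543 0.0343 0.2821]
tip0 [[279 280]] tip19 [[279 304]]
```

View pics/m7.png

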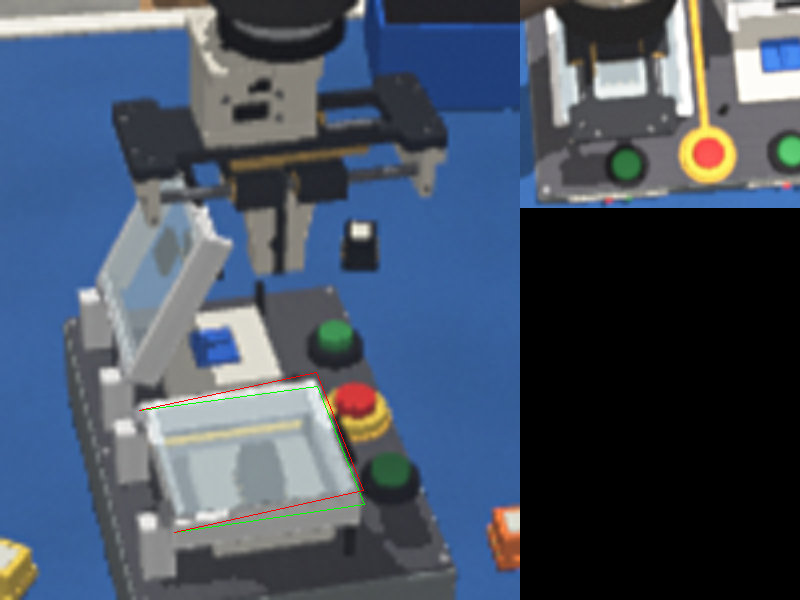

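The cover lies on the shut outline (green) with its rail on the peg, the other cover still stands open, and the relay is visible through the plate. For the button I turn the gripper 90° so its body stays clear of the shut cover.

Call:
{"fn": "jog_arm", "kwargs": {
  "deltas": [
    [[-1,-2,-0.3,0,0.174],[-1,-2,-0.3,0,0.174],[-1,-2,-0.3,0,0.174],[-1,-2,-0.2,0,0.174],[-1,-1.2,0,0,0.174],[-1,0,0,0,0.174],[-1,0,0,0,0.174],[-1,0,0,0,0.174]]
  ]
}}

```text
time_s: 11.32
tcp_pos: [0.4612, 0.0229, 0.2799]
eef_rot: [179.9, 0.1, -5.2]
contact_force: [0.3, -1.1, 0.6]
gripper_width: 0.0005
gripper_force: 0.0
```

Call:
{"fn": "jog_arm", "kwargs": {
  "deltas": [
    [[-1,0,0,-2,0.174],[-1,0,0,-4,0],[-1,0,0,-4,0],[-1,0,0,-3,0],[-1,0,0,-1,0],[-1,0,0,0,0]]
  ]
}}

```text
time_s: 12.08
tcp_pos: [0.4615, 0.0229, 0.1407]
eef_rot: [180.0, 0.1, 4.5]
contact_force: [-0.2, -0.6, 0.7]
gripper_width: 0.0004
gripper_force: 0.0
```

```bash
python3 - <<'E'
from h import *
s=r.get_state();print(s['contact_force'].round(2),s['tcp_pos'].round(4),s['eef_rot'].round(1))
im=r.capture("top").astype(int);cv2.imwrite("pics/t8.png",im);old=cv2.imread("pics/top7.png")
im=r.capture("scene");cv2.imwrite("pics/s8.png",im)
hsv=cv2.cvtColor(im[180:210,262:292],cv2.COLOR_BGR2HSV)
m=cv2.inRange(hsv,(45,90,25),(85,255,255));ys,xs=np.nonzero(m);print("green px",len(xs),xs.mean()+262,ys.mean()+180)
print("tip (extent -.009) px",proj("scene",[s['tcp_pos']+[0,0,.006]]),"button",proj("scene",[[.467,.0235,.101]]))
E
```

```text
[-0.23 -0.62  0.65] [0.4615 0.0229 0.1407] [1.8e+02 1.0e-01 4.5e+00]
green px 71 277.3380281690141 197.1549295774648
tip (extent -.009) px [[280.81073258 184.34483679]] button [[278.03874653 197.01161689]][ WARN:0@1.434] global loadsave.cpp:1063 imwrite_ Unsupported depth image for selected encoder is fallbacked to CV_8U.
```

Call:
{"fn": "jog_arm", "kwargs": {
  "deltas": [
    [[-1,0,0,-1,0],[-1,0,0,-0.8,0],[-1,0,0,-0.6,0],[-1,0,0,-0.5,0],[-1,0,0,-0.5,0],[-1,0,0,-0.4,0]]
  ]
}}

```text
time_s: 12.92
tcp_pos: [0.4618, 0.0231, 0.1028]
eef_rot: [180.0, 0.0, 4.5]
contact_force: [-0.1, 0.7, 0.2]
gripper_width: 0.0003
gripper_force: 0.0
```

Call:
{"fn": "jog_arm", "kwargs": {
  "deltas": [
    [[-1,0,0,-0.2,0],[-1,0,0,-0.2,0],[-1,0,0,-0.1,0]]
  ]
}}

```text
time_s: 13.3
tcp_pos: [0.4618, 0.0231, 0.0981]
eef_rot: [180.0, -0.0, 4.5]
contact_force: [-1.0, 0.2, 0.1]
gripper_width: 0.0005
gripper_force: 0.0
```

Call:
{"fn": "jog_arm", "kwargs": {
  "deltas": [
    [[-1,0,0,-0.1,0],[-1,0,0,-0.1,0]]
  ]
}}

```text
time_s: 13.55
tcp_pos: [0.4618, 0.0231, 0.0963]
eef_rot: [-180.0, -0.0, 4.5]
contact_force: [-0.9, -0.2, 2.6]
gripper_width: 0.0005
gripper_force: 1.1
```

Call:
{"fn": "jog_arm", "kwargs": {
  "deltas": [
    [[-1,0,0,-0.1,0],[-1,0,0,-0.1,0]]
  ]
}}

```text
time_s: 13.8
tcp_pos: [0.4619, 0.0231, 0.0943]
eef_rot: [180.0, -0.0, 4.5]
contact_force: [-1.1, -0.3, 3.8]
gripper_width: 0.0006
gripper_force: 1.7
```

Contact was at about 0.0975, which is 32 mm below the cover's stop. That matches the design heights, so the cover is fully shut. Now I press to the bottom.

Call:
{"fn": "jog_arm", "kwargs": {
  "deltas": [
    [[-1,0,0,-0.1,0],[-1,0,0,-0.1,0],[-1,0,0,-0.1,0],[-1,0,0,0,0]]
  ]
}}

```text
time_s: 14.3
tcp_pos: [0.4619, 0.0231, 0.0918]
eef_rot: [180.0, -0.0, 4.5]
contact_force: [-4.3, 0.7, 12.4]
gripper_width: 0.0004
gripper_force: 5.7
```

The button is fully in: 12 N, at the bottom. I hold it briefly, then let go and retreat.

Call:
{"fn": "jog_arm", "kwargs": {
  "deltas": [
    [[-1,0,0,0,0],[-1,0,0,0.5,0],[-1,0,0,1,0],[-1,0,0,3,0],[-1,0,0,4,0],[-1,0,0,4,0],[-1,0,0,0,0],[-1,0,0,0,0]]
  ]
}}

```text
time_s: 15.3
tcp_pos: [0.4613, 0.0231, 0.2159]
eef_rot: [-180.0, 0.0, 4.5]
contact_force: [-0.1, -0.7, -1.0]
gripper_width: 0.0004
gripper_force: 0.0
```

```bash
python3 - <<'E'
from h import *
im=r.capture("scene");b=cv2.imread("pics/s8.png")
hsv=cv2.cvtColor(im[180:210,262:292],cv2.COLOR_BGR2HSV)
ys,xs=np.nonzero(cv2.inRange(hsv,(45,90,25),(85,255,255)));print("green",len(xs),xs.mean()+262,ys.mean()+180)
old=cv2.imread("pics/full7.png");d=cv2.absdiff(im,old).max(2)[175:215,215:275];print("lid area diff vs shut",d.mean(),(d>40).sum())
s=r.get_state();print(s['contact_force'].round(2),s['tcp_pos'].round(3),s['time_s'])
r.close_job()
E
```

```text
green 72 277.30555555555554 197.20833333333334
lid area diff vs shut 9.957916666666666 232
[-0.14 -0.32  0.63] [0.461 0.023 0.215] 15.35
the job is handed in; nothing more can be done
```

The left station's cover is pushed fully shut, its start button was pressed to the bottom and sprang back, and the job is handed in at about 15 s; no verdict came back.

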